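# Set over pipe fittings in running order

## Task

The four pipe fittings on the pegs of the steel rack stand in the order in which they go on the pipe, counted from the end with the bent-up hanging lug. Move them all over to the pegs of the empty wooden rack in the same order, again counted from its own lug end, each set down over its peg, upright and resting on the board, not dropped from a height. Leave the jar, the tape roll and the pipe wrench lying around the racks where they are.

Things in the scene. Friction and masses are not known exactly. Their poses are not given: they have to be found in the camera images.
- steel_rack: Bare steel rack, full at the start: fixed bar 64 x 310 mm, top 20 mm high, with four pegs (14 mm thick, 32 mm tall) at x = 0, y = +112.5, +37.5, -37.5, -112.5 mm. A bent-up hanging lug, a dark tab 44 mm wide, 32 mm above the bar's top, stands at the +y end, 60 mm past the end peg. Origin on the bench under the middle of the peg row; y along the row towards the lug; z up; any yaw.
- wood_rack: Empty rack, pale wood with wooden pegs: fixed bar 64 x 310 mm, top 20 mm high, with four pegs (14 mm thick, 32 mm tall) at x = 0, y = +112.5, +37.5, -37.5, -112.5 mm. A bent-up hanging lug, a dark tab 44 mm wide, 32 mm above the bar's top, stands at the +y end, 60 mm past the end peg. Origin on the bench under the middle of the peg row; y along the row towards the lug; z up; any yaw.
- coupling_mid (a point): The coupling: plain grey steel sleeve with a thicker bead round each end, 54 mm tall, 44 mm across (47 mm over the beads), bore 33 mm. Open below, it stands over a steel-rack peg, resting on the rack's top. Point on its axis, half-way up; z up its axis. About 220 g.
- nipple_mid (a point): The barrel nipple: red-brown plastic pipe stub with fine thread ridges at both ends, 66 mm tall, 38 mm across (40 mm over the ridges), bore 32 mm. Open below, it stands over a steel-rack peg, resting on the rack's top. Point on its axis, half-way up; z up its axis. About 90 g.
- union_mid (a point): The union: brass, hexagon nut round the middle (47 mm over its flats, 54 mm over its corners, from 18 to 44 mm above the foot), round collar above (39 mm across), smaller hexagon at the foot, 62 mm tall, bore 32 mm. Open below, it stands over a steel-rack peg, resting on the rack's top. Point on its axis, half-way up; z up its axis. About 300 g.
- hose_tail_mid (a point): The hose tail: brass, hexagon foot (44 mm over its flats, 51 mm over its corners, 18 mm high), round collar (39 mm across) up to 36 mm, then a slim ridged spout (30 to 34 mm across) to the top; 68 mm tall, bore 32 mm in the lower 34 mm, 22 mm above. Open below, it stands over a steel-rack peg, resting on the rack's top. Point on its axis, half-way up; z up its axis. About 240 g.
- peg_coupling: The steel rack's peg that the coupling stands over at the start (fixed; all four pegs look alike). Origin at the peg's foot on its axis, level with the rack's top; 14 mm thick, 32 mm high.
- peg_nipple: The steel rack's peg that the nipple stands over at the start (fixed; all four pegs look alike). Origin at the peg's foot on its axis, level with the rack's top; 14 mm thick, 32 mm high.
- peg_union: The steel rack's peg that the union stands over at the start (fixed; all four pegs look alike). Origin at the peg's foot on its axis, level with the rack's top; 14 mm thick, 32 mm high.
- peg_hose_tail: The steel rack's peg that the hose tail stands over at the start (fixed; all four pegs look alike). Origin at the peg's foot on its axis, level with the rack's top; 14 mm thick, 32 mm high.
Not all that is in view belongs to the job. Leave any green look-alike of the part that bears union_mid alone.

How it is judged:
At the end, for the whole second after the job is handed in: Each fitting stands over the wooden rack's peg that has the same count from the lug as the peg it came from on the steel rack: its axis within 13 mm of the peg both along and across the rack, its foot down on the board (height within 6 mm), upright within 0.12 rad, and at rest (((y of peg_coupling in the frame of steel_rack between 0.0925 and 0.1325 m and y of coupling_mid in the frame of wood_rack between 0.0995 and 0.1255 m) or (y of peg_coupling in the frame of steel_rack between 0.0175 and 0.0575 m and y of coupling_mid in the frame of wood_rack between 0.0245 and 0.0505 m) or (y of peg_coupling in the frame of steel_rack between -0.0575 and -0.0175 m and y of coupling_mid in the frame of wood_rack between -0.0505 and -0.0245 m) or (y of peg_coupling in the frame of steel_rack between -0.1325 and -0.0925 m and y of coupling_mid in the frame of wood_rack between -0.1255 and -0.0995 m)) and x of coupling_mid in the frame of wood_rack between -0.013 and 0.013 m and height (world z) of coupling_mid between 0.041 and 0.053 m and angle between each of coupling_mid, nipple_mid, union_mid, hose_tail_mid's own z axis and vertical below 0.12 rad and linear speed of each of coupling, nipple, union, hose_tail below 0.02 m/s and ((y of peg_nipple in the frame of steel_rack between 0.0925 and 0.1325 m and y of nipple_mid in the frame of wood_rack between 0.0995 and 0.1255 m) or (y of peg_nipple in the frame of steel_rack between 0.0175 and 0.0575 m and y of nipple_mid in the frame of wood_rack between 0.0245 and 0.0505 m) or (y of peg_nipple in the frame of steel_rack between -0.0575 and -0.0175 m and y of nipple_mid in the frame of wood_rack between -0.0505 and -0.0245 m) or (y of peg_nipple in the frame of steel_rack between -0.1325 and -0.0925 m and y of nipple_mid in the frame of wood_rack between -0.1255 and -0.0995 m)) and x of nipple_mid in the frame of wood_rack between -0.013 and 0.013 m and height (world z) of nipple_mid between 0.047 and 0.059 m and ((y of peg_union in the frame of steel_rack between 0.0925 and 0.1325 m and y of union_mid in the frame of wood_rack between 0.0995 and 0.1255 m) or (y of peg_union in the frame of steel_rack between 0.0175 and 0.0575 m and y of union_mid in the frame of wood_rack between 0.0245 and 0.0505 m) or (y of peg_union in the frame of steel_rack between -0.0575 and -0.0175 m and y of union_mid in the frame of wood_rack between -0.0505 and -0.0245 m) or (y of peg_union in the frame of steel_rack between -0.1325 and -0.0925 m and y of union_mid in the frame of wood_rack between -0.1255 and -0.0995 m)) and x of union_mid in the frame of wood_rack between -0.013 and 0.013 m and height (world z) of union_mid between 0.045 and 0.057 m and ((y of peg_hose_tail in the frame of steel_rack between 0.0925 and 0.1325 m and y of hose_tail_mid in the frame of wood_rack between 0.0995 and 0.1255 m) or (y of peg_hose_tail in the frame of steel_rack between 0.0175 and 0.0575 m and y of hose_tail_mid in the frame of wood_rack between 0.0245 and 0.0505 m) or (y of peg_hose_tail in the frame of steel_rack between -0.0575 and -0.0175 m and y of hose_tail_mid in the frame of wood_rack between -0.0505 and -0.0245 m) or (y of peg_hose_tail in the frame of steel_rack between -0.1325 and -0.0925 m and y of hose_tail_mid in the frame of wood_rack between -0.1255 and -0.0995 m)) and x of hose_tail_mid in the frame of wood_rack between -0.013 and 0.013 m and height (world z) of hose_tail_mid between 0.048 and 0.06 m); the robot touches nothing.
It fails at once if a fitting is let fall from a height (free of the fingers, falling, more than 25 mm above its seat) ((contact force between coupling and the fingers below 0.05 N and height (world z) of coupling_mid above 0.072 m and linear speed of coupling above 0.4 m/s) or (contact force between nipple and the fingers below 0.05 N and height (world z) of nipple_mid above 0.078 m and linear speed of nipple above 0.4 m/s) or (contact force between union and the fingers below 0.05 N and height (world z) of union_mid above 0.076 m and linear speed of union above 0.4 m/s) or (contact force between hose_tail and the fingers below 0.05 N and height (world z) of hose_tail_mid above 0.079 m and linear speed of hose_tail above 0.4 m/s)).
It fails at once if the jar, the tape roll or the pipe wrench is pushed more than 25 mm (distance of any of paste_jar, tape_roll, pipe_wrench from where it was at the start of the episode above 0.025 m).
It also fails if it takes over 106 s, if anything falls off the work surface, if the arm or the gripper's body presses on something with over 40 N, if the wrist force passes 120 N, or if a joint passes its speed limit or range.

## Robot

A 6-joint arm with a two-finger parallel gripper is mounted at the origin on the work surface. World frame = base frame: x ahead of the robot, y to its left, z up, the work surface at z = 0. Lengths are in m, angles in rad, forces in N, time in s.
With the tool pointing down it reaches from about 0.325 to 0.775 m from the base axis. Payload 5.5 kg.
Tool frame: the origin (TCP) lies at the very end of the fingers, on their centre line; the grasp point (between the pads) lies 19 mm behind it; y points along the fingers, z is the direction in which the jaws open and shut, and the axes are right-handed (so a half turn about y gives the same grasp; the last joint's range is limited). The gripper opens to 85 mm and grips with 20 to 120 N. Pads are 22 mm wide; open, the fingers measure 114 mm over their backs; the gripper's body (76 mm by 85 mm) begins 54 mm behind the grasp point. The pads swing forward as they close: fully open they stand 13 mm farther back than shut.
Start: joints at [1.124, 0.091, 1.231, -0, 1.82, -0.057], TCP at [0.228, 0.555, 0.231] pointing down, gripper open.
Joint ranges: [-2.87, 2.87], [-0.86, 2.18], [0.17, 2.46], [-1.51, 4.65], [0.06, 2.69], [-2.65, 2.65]. Speed limits (rad/s): [2.57, 2.57, 3.01, 3.14, 3.14, 3.14].

## Interface

Orientations are given as a rotation vector (axis times angle).
In Python, from workcell import r, snapshot, workorder, spot_in gives the robot as it stands.
- The arm moves only by the tool jog_arm, never from a script. Its argument "moves" is a list of rows, each a list of 5 numbers: the shift along the tool's x, y, z scaled (see below), then the turn about the tool's y scaled (see below), then the closure, from -1 (fully open) to 1 (shut). A call has 1 to 5 rows; each row is the pose to reach, as a shift and turn from the pose measured when the call began, along the tool's axes at that moment, turning the shorter way round; what a row does not reach only later rows make up. The controller multiplies each number of a shift by 0.3 m and each number of a turn by 180 degrees. A row lasts 1/12 s, in which the tool goes at most 41.7 mm and 7.16 degrees, less where a joint would pass 70% of its speed; a pose out of reach is approached as far as the arm can. A call with a number of a shift or a turn outside -1 to 1 is refused whole. A call with a gripper value outside its range is refused whole. The fingers move at their own pace and stop on an object; "newtons" is the grip in N (left out, the last holds). Time passes only in rows, so rows that repeat a pose let the fingers close. It gives the time, the measured TCP pose, the force and the opening at its end, in the units of the state.
- r.state(): the state, without advancing time (a new reading comes with each control period).
- snapshot(name): name is "scene" or "top" or "wrist"; returns a dict with "color" (400x640x3 uint8, red, green, blue), "depth" (400x640 float32, m along the optical axis (not along the pixel's ray), 0 where there is no reading), "fx", "fy", "cx", "cy" (pixels), "distortion" ([k1, k2, p1, p2, k3] as OpenCV has them; the pictures are not rectified), "R" (3x3) and "t" (3): a world point X has camera coordinates R X + t. Camera axes: x right, y down, z forward; pixel columns grow to the right and rows downward; lengths in m; the calibration is good to about 2 mm. A picture is of the moment at which its call begins.
- workorder.hand_in(): hands the job in, once; it reports no verdict.
Trained networks look in the newest picture that a camera, given by its name, has taken for a name from the list of things; names that differ only in an ending like _2 or _b are one class to them, and where a whole thing is asked for, a point or a joint stands for the part that bears it (a point fixed in the world has none). Each returns a list of dicts, best first, with "confidence" (0 to 1); they miss things now and then, are a little off and sometimes report something else, mostly with a low value. They report only what shows in the picture. A call takes as long as a camera call. They do not tell look-alikes from the thing itself.
- spot_in(label, camera): "bbox" ([centre column, centre row, width, height] in pixels, round what is visible of it).
The state is a dict: "t": time; "qpos": joint angles; "joint_velocities": joint speeds; "joint_torque": joint torques, N m; "tool_pos": TCP position; "tcp_rot": TCP orientation; "contact_force": force on the tool from outside, world axes, zero at the start; "torque": the same for the moment, N m; "grip_width": finger opening in m.
Only numpy, scipy, OpenCV 4.12 (cv2) and the standard library are available. Lean on these libraries where they do the work, as an engineer would, in place of code of your own. Each camera call takes 0.05 s, during which the arm holds its last target. There are 200 camera calls.

## Working session

There is one attempt and no reset: what is moved stays moved. The work goes in short steps, Python scripts to look and compute and a tool call to move; the robot and the scene stay as the last step left them, time stands still between calls to the robot, and variables do not carry over. Pictures are saved under pics/ and viewed, about 12 in all and at most 16, crops included, and the job is handed in when it is done.

Besides the shell and the picture viewer there is one more tool, called after "Request:" as a command line: name --pt "numbers of a row" for each row, then --argument value for the rest. jog_arm: Moves the arm, as the interface text tells. Its arguments: {"type":"object","properties":{"moves":{"type":"array"},"newtons":{"type":"number"}},"required":["moves"]}

```bash
mkdir -p pics
cat > h.py <<'E'
import numpy as np, cv2
from workcell import r, snapshot, workorder, spot_in
def save(s,n): cv2.imwrite(f'pics/{n}.png',s['color'][:,:,::-1])
def world(s):
    K=np.array([[s['fx'],0,s['cx']],[0,s['fy'],s['cy']],[0,0,1]]);D=np.array(s['distortion'])
    v,u=np.mgrid[0:400,0:640]
    p=cv2.undistortPoints(np.stack([u,v],-1).reshape(-1,1,2).astype(float),K,D).reshape(400,640,2)
    d=s['depth'];c=np.dstack([p*d[...,None],d])
    W=(c-np.array(s['t']))@np.array(s['R']); W[d==0]=np.nan
    return W
E
python3 - <<'E'
from h import *
st=r.state();print({k:np.round(v,3) for k,v in st.items()})
for n in('scene','top'):
    s=snapshot(n);save(s,n+'0');np.save(n+'0.npy',world(s))
    print(n,np.round(-np.array(s['R']).T@s['t'],3))
    for l in('coupling_mid','nipple_mid','union_mid','hose_tail_mid','steel_rack','wood_rack'):
        print(l,[(np.round(x['bbox']).tolist(),round(x['confidence'],2)) for x in spot_in(l,n)])
E
```

```text
{'t': np.float64(0.0), 'qpos': array([ 1.124,  0.092,  1.232,  0.   ,  1.82 , -0.057]), 'joint_velocities': array([ 0.   , -0.002, -0.001,  0.   ,  0.   , -0.   ]), 'joint_torque': array([-1.0000e-03, -4.5872e+01, -4.1803e+01, -0.0000e+00,  1.1000e-02,
       -0.0000e+00]), 'tool_pos': array([0.228, 0.555, 0.23 ]), 'tcp_rot': array([-1.551,  0.306, -0.306]), 'contact_force': array([-0.015,  0.551, -0.708]), 'torque': array([-0.037,  0.069,  0.013]), 'grip_width': np.float64(0.085)}
scene [ 1.257 -0.322  0.598]
coupling_mid [([227.0, 246.0, 159.0, 44.0], 0.75), ([180.0, 232.0, 27.0, 41.0], 0.72)]
nipple_mid [([216.0, 228.0, 20.0, 30.0], 0.85)]
union_mid [([345.0, 234.0, 28.0, 41.0], 0.96), ([254.0, 231.0, 27.0, 32.0], 0.64)]
hose_tail_mid [([296.0, 235.0, 26.0, 40.0], 0.61)]
steel_rack [([229.0, 245.0, 163.0, 44.0], 0.76), ([179.0, 232.0, 30.0, 38.0], 0.41)]
wood_rack [([421.0, 216.0, 43.0, 95.0], 0.64), ([229.0, 244.0, 158.0, 44.0], 0.29)]
top [ 0.447 -0.     0.879]
coupling_mid [([472.0, 231.0, 30.0, 28.0], 0.85)]
nipple_mid [([436.0, 211.0, 24.0, 23.0], 0.91), ([400.0, 199.0, 12.0, 9.0], 0.45), ([367.0, 180.0, 23.0, 27.0], 0.44), ([471.0, 231.0, 32.0, 29.0], 0.3)]
union_mid [([320.0, 169.0, 23.0, 26.0], 0.78), ([401.0, 197.0, 25.0, 29.0], 0.55)]
hose_tail_mid [([366.0, 180.0, 23.0, 27.0], 0.97)]
steel_rack [([427.0, 206.0, 154.0, 100.0], 0.8), ([470.0, 230.0, 33.0, 29.0], 0.44)]
wood_rack [([231.0, 185.0, 99.0, 149.0], 0.95)]
```

```bash
python3 -c "
import cv2
a=cv2.imread('pics/top0.png');cv2.imwrite('pics/topc.png',cv2.resize(a[90:290,150:520],(800,432),interpolation=cv2.INTER_CUBIC))"
```

```text
(no output)
```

View pics/scene0.png

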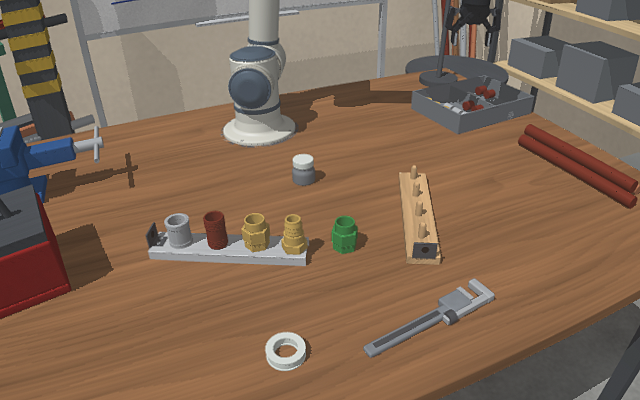

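View pics/topc.png

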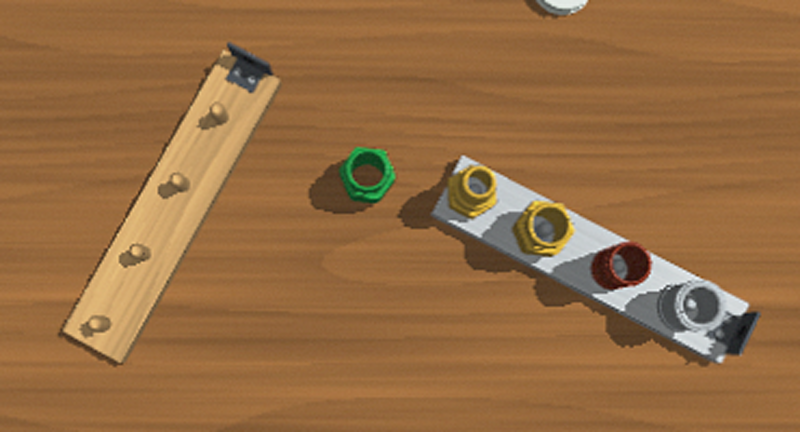

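From lug: coupling (crop 698,305), nipple (622,265), union (543,228), hose tail (473,190). The look-alike is the green union (368,175), standing on the bench. The wooden rack's lug is at (248,65), with pegs at (215,115), (177,184), (137,253) and (97,325).

```bash
cat > meas.py <<'E'
from h import *
s=snapshot('top');W=world(s);z=W[...,2]
v,u=np.mgrid[0:400,0:640]
def comps(m,mn=4):
    n,l,st,c=cv2.connectedComponentsWithStats(m.astype(np.uint8))
    return [(l==i) for i in range(1,n) if st[i,4]>=mn]
wood=(u>150)&(u<285)&(v>90)&(v<270); steel=(u>340)&(u<520)&(v>140)&(v<275)
for nm,roi in(('wood',wood),('steel',steel)):
    m=max(comps(roi&(z>.013)&(z<.027)),key=np.sum)
    P=W[m][:,:2]; print(nm,m.sum(),'z',np.median(z[m]).round(4),cv2.minAreaRect((P*1000).astype(np.float32)))
for m in comps(wood&(z>.034)&(z<.07),3): print('peg',u[m].mean().round(1),v[m].mean().round(1),m.sum(),np.round(W[m].mean(0),4),z[m].max().round(3))
for n,px,h in(('coup',(472,231),.074),('nip',(438,211),.086),('uni',(401,197),.082),('hose',(368,178),.088)):
    m=(np.hypot(u-px[0],v-px[1])<20)&(abs(z-h)<.005)
    P=(W[m][:,:2]*1000).astype(np.float32); print(n,m.sum(),np.median(z[m]).round(4),np.round(cv2.minEnclosingCircle(P)[0],1),round(cv2.minEnclosingCircle(P)[1],1), 'ell',np.round(cv2.fitEllipse(cv2.convexHull(P))[0],1))
E
python3 meas.py
```

```text
wood 4494 z 0.0192 ((573.0364379882812, 181.80853271484375), (65.83473205566406, 311.19921875), 61.97113037109375)
steel 2539 z 0.0191 ((522.8775024414062, -218.68804931640625), (310.1854553222656, 65.40819549560547), 62.59213638305664)
peg 264.8 115.4 81 [0.7096 0.1082 0.0467] 0.053
peg 250.4 141.0 49 [0.6559 0.1359 0.0478] 0.054
peg 232.0 173.4 48 [0.5899 0.1709 0.0477] 0.054
peg 213.3 206.0 50 [0.5242 0.2058 0.0481] 0.053
peg 194.1 239.4 52 [0.4582 0.2417 0.0475] 0.054
coup 238 0.0725 [ 477.  -302.2] 23.6 ell [ 476.9 -302.3]
nip 123 0.0847 [ 513.6 -234.7] 20.5 ell [ 512.9 -234.9]
uni 101 0.0808 [ 547.6 -164.8] 19.6 ell [ 547.8 -165. ]
hose 95 0.0868 [ 584.5 -102.8] 15.0 ell [ 584.7 -102.8]
```

```bash
cat >> h.py <<'E'
from scipy.spatial.transform import Rotation as Ro
def go(x,y,z,jaw=None):
    st=r.state();R=Ro.from_rotvec(st['tcp_rot']).as_matrix()
    d=R.T@(np.array([x,y,z])-st['tool_pos'])/.3
    a=np.degrees(np.arctan2(R[1,2],R[0,2])); t=0
    if jaw is not None: t=-((jaw-a+90)%180-90)/180   # about tool y(down)
    print('t',round(st['t'],2),'pos',np.round(st['tool_pos'],4),'jaw',a.round(1),'shift',d.round(4),'turn',round(t,4),'q6',st['qpos'][5].round(2),'w',round(float(st['grip_width']),4))
E
python3 - <<'E'
from h import *
print(Ro.from_rotvec(r.state()['tcp_rot']).as_matrix().round(3))
go(.477,-.302,.16,17)
s=snapshot('top');c=s['color'][150:250,345:495];cv2.imwrite('pics/hex.png',cv2.resize(c,None,fx=5,fy=5,interpolation=cv2.INTER_CUBIC)[:,:,::-1])
E
```

```text
[[ 0.925 -0.     0.38 ]
 [-0.38   0.     0.925]
 [-0.    -1.     0.   ]]
t 0.75 pos [0.228  0.555  0.2313] jaw 67.7 shift [ 1.8532  0.2375 -2.3271] turn 0.2815 q6 -0.06 w 0.0857
```

View pics/hex.png

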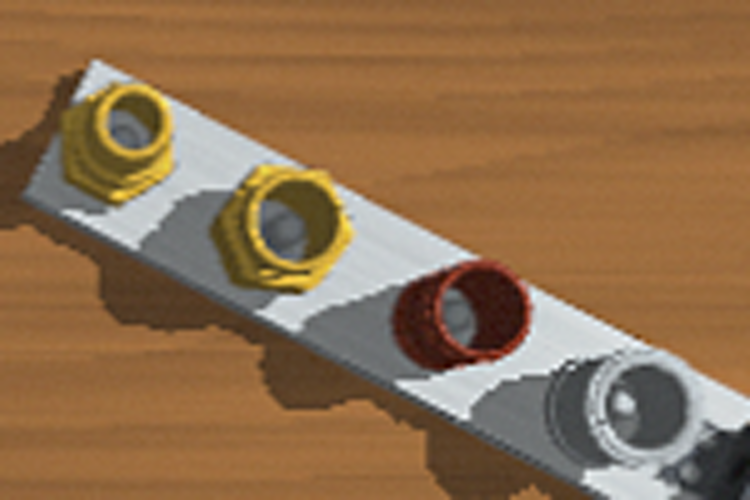

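View: peg hexagon of the union has corners at about (352,232), (325,172) and (212,228), so its flats lie at world yaw −3° / 57°. I'll use jaws at 17° (45° to both rows) for the other three. The union goes last, with jaws at 57°.

Request:
jog_arm --pt "0.43 0.05 -0.54 0.2 -1" --pt "0.43 0.05 -0.54 0.2 -1" --pt "0.43 0.05 -0.54 0.2 -1" --pt "0.43 0.05 -0.54 0.2 -1" --pt "0.43 0.05 -0.54 0.2 -1" --newtons 50

```text
t: 1.22
tool_pos: [0.2858, 0.3544, 0.2161]
tcp_rot: [-1.42, 0.795, -0.795]
contact_force: [0.8, 0.5, 0.2]
grip_width: 0.0854
```

```bash
python3 -c "
from h import *
go(.477,-.302,.16,17)"
```

```text
t 1.22 pos [0.2858 0.3544 0.2161] jaw 31.5 shift [ 2.1981  0.1869 -0.6015] turn 0.0808 q6 0.27 w 0.0854
```

Request:
jog_arm --pt "0.7 0.06 -0.19 0.08 -1" --pt "0.7 0.06 -0.19 0.08 -1" --pt "0.7 0.06 -0.19 0.08 -1" --pt "0.7 0.06 -0.19 0.08 -1" --pt "0.7 0.06 -0.19 0.08 -1"

```text
t: 1.63
tool_pos: [0.3438, 0.155, 0.1992]
tcp_rot: [-1.335, 0.985, -0.986]
contact_force: [1.2, -0.3, -0.7]
grip_width: 0.0853
```

```bash
python3 -c "
from h import *
print(Ro.from_rotvec(r.state()['tcp_rot']).as_matrix().round(3))
go(.477,-.302,.13,17)"
```

```text
[[ 0.295  0.002  0.955]
 [-0.955  0.     0.295]
 [ 0.    -1.     0.002]]
t 1.63 pos [0.3438 0.155  0.1992] jaw 17.2 shift [ 1.5866  0.2306 -0.026 ] turn 0.001 q6 0.03 w 0.0853
```

Request:
jog_arm --pt "0.68 0 -0.01 0 -1" --pt "0.68 0 -0.01 0 -1" --pt "0.68 0 -0.01 0 -1" --pt "0.68 0 -0.01 0 -1" --pt "0.68 0 -0.01 0 -1"

```text
t: 2.05
tool_pos: [0.4012, -0.0432, 0.1996]
tcp_rot: [-1.334, 0.984, -0.988]
contact_force: [0.2, 0.5, 1.4]
grip_width: 0.0855
```

Request:
jog_arm --pt "0.68 0 -0.01 0 -1" --pt "0.68 0 -0.01 0 -1" --pt "0.68 0 -0.01 0 -1" --pt "0.68 0 -0.01 0 -1" --pt "0.68 0 -0.01 0 -1"

```text
t: 2.47
tool_pos: [0.4585, -0.2415, 0.1999]
tcp_rot: [-1.334, 0.984, -0.989]
contact_force: [0.3, 0.8, 0.7]
grip_width: 0.0853
```

```bash
python3 -c "
from h import *
go(.477,-.302,.033,17)"
```

```text
t 2.47 pos [ 0.4585 -0.2415  0.1999] jaw 17.1 shift [ 0.2101  0.5565 -0.0024] turn 0.0005 q6 -0.85 w 0.0853
```

Request:
jog_arm --pt "0.21 0.0 -0.002 0 -1" --pt "0.21 0 -0.002 0 -1" --pt "0.21 0.15 -0.002 0 -1" --pt "0.21 0.25 -0.002 0 -1" --pt "0.21 0.25 -0.002 0 -1"

```text
t: 2.88
tool_pos: [0.4735, -0.3003, 0.1162]
tcp_rot: [-1.333, 0.996, -0.978]
contact_force: [-0.4, -0.0, -1.5]
grip_width: 0.0854
```

```bash
python3 -c "
from h import *
go(.477,-.302,.033,17)
s=snapshot('wrist');save(s,'w1')"
```

```text
t 2.88 pos [ 0.4735 -0.3003  0.1162] jaw 17.0 shift [0.0116 0.2771 0.0107] turn 0.0002 q6 -0.92 w 0.0854
```

View pics/w1.png

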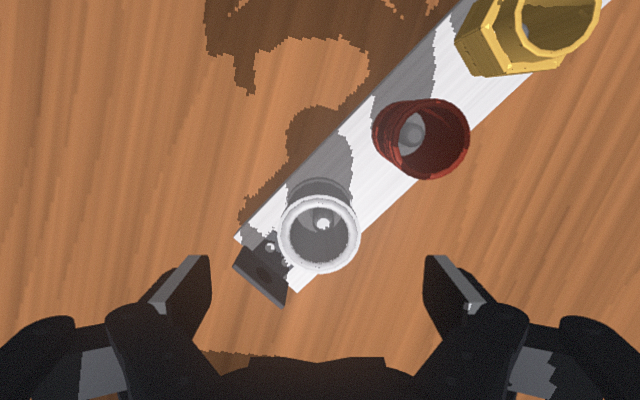

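Wrist view: the coupling sits centred between the fingers at (320,235), and both fingers clear the lug at (262,272).

Request:
jog_arm --pt "0.012 0.1 0.01 0 -1" --pt "0.012 0.2 0.01 0 -1" --pt "0.012 0.277 0.01 0 -1" --pt "0.012 0.277 0.01 0 -1" --pt "0.012 0.277 0.01 0 0.4" --newtons 50

```text
t: 3.35
tool_pos: [0.4786, -0.3026, 0.0388]
tcp_rot: [-1.334, 0.991, -0.982]
contact_force: [0.2, -0.7, 0.6]
grip_width: 0.0757
```

Request:
jog_arm --pt "0 0 0 0 0.4" --pt "0 0 0 0 0.4" --pt "0 0 0 0 0.4" --pt "0 0 0 0 0.4" --pt "0 0 0 0 0.4"

```text
t: 3.77
tool_pos: [0.4799, -0.3039, 0.0427]
tcp_rot: [-1.334, 0.987, -0.986]
contact_force: [-1.8, -0.1, 8.2]
grip_width: 0.042
```

Request:
jog_arm --pt "0 -0.1 0 0 0.4" --pt "0 -0.2 0 0 0.4" --pt "0 -0.33 0 0 0.4" --pt "0 -0.43 0 0 0.4" --pt "0 -0.43 0 0 0.4"

```text
t: 4.18
tool_pos: [0.4823, -0.3058, 0.1817]
tcp_rot: [-1.334, 0.975, -0.998]
contact_force: [0.0, 0.8, -0.7]
grip_width: 0.0418
```

```bash
python3 -c "
from h import *
go(.6566,-.1364+.2728,.15,17)
s=snapshot('wrist');save(s,'w2')"
```

```text
t 4.18 pos [ 0.4823 -0.3058  0.1817] jaw 17.1 shift [-1.2389  0.1026  0.9878] turn 0.0006 q6 -0.92 w 0.0418
```

View pics/w2.png

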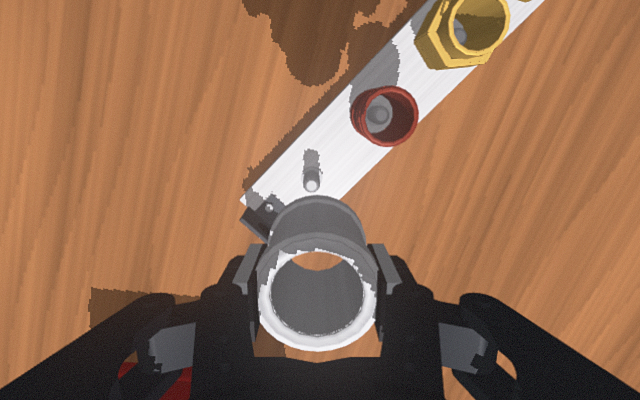

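Grasp good: the coupling is held upright between the pads, and the bare peg shows at (312,183).

Request:
jog_arm --pt "-0.53 0 0.43 0 0.4" --pt "-0.53 0 0.43 0 0.4" --pt "-0.53 0 0.43 0 0.4" --pt "-0.53 0 0.43 0 0.4" --pt "-0.53 0 0.43 0 0.4"

```text
t: 4.65
tool_pos: [0.558, -0.1129, 0.176]
tcp_rot: [-1.334, 0.98, -0.992]
contact_force: [1.1, -0.1, -3.4]
grip_width: 0.0416
```

Request:
jog_arm --pt "-0.53 0 0.43 0 0.4" --pt "-0.53 0 0.43 0 0.4" --pt "-0.53 0 0.43 0 0.4" --pt "-0.53 0 0.43 0 0.4" --pt "-0.53 0 0.43 0 0.4"

```text
t: 5.07
tool_pos: [0.6343, 0.0793, 0.1739]
tcp_rot: [-1.336, 0.982, -0.991]
contact_force: [1.1, -0.8, -2.0]
grip_width: 0.0419
```

```bash
python3 -c "
from h import *
print(Ro.from_rotvec(r.state()['tcp_rot']).as_matrix().round(3))
go(.6575,.1335,.12,17)"
```

```text
[[ 0.295  0.004  0.956]
 [-0.956 -0.003  0.295]
 [ 0.004 -1.     0.003]]
t 5.07 pos [0.6343 0.0793 0.1739] jaw 17.1 shift [-0.1508  0.1795  0.1266] turn 0.0007 q6 -0.23 w 0.0419
```

Request:
jog_arm --pt "-0.15 0 0.126 0 0.4" --pt "-0.15 0.0 0.126 0 0.4" --pt "-0.15 0.1 0.126 0 0.4" --pt "-0.15 0.18 0.126 0 0.4" --pt "-0.15 0.18 0.126 0 0.4"

```text
t: 5.48
tool_pos: [0.6538, 0.1335, 0.1106]
tcp_rot: [-1.346, 0.99, -0.983]
contact_force: [-0.8, -1.4, -5.6]
grip_width: 0.0417
```

```bash
python3 -c "
from h import *
go(.6575,.1335,.041,17)
s=snapshot('wrist');save(s,'w3')"
```

```text
t 5.48 pos [0.6538 0.1335 0.1106] jaw 17.2 shift [0.0032 0.2318 0.014 ] turn 0.0011 q6 -0.15 w 0.0417
```

View pics/w3.png

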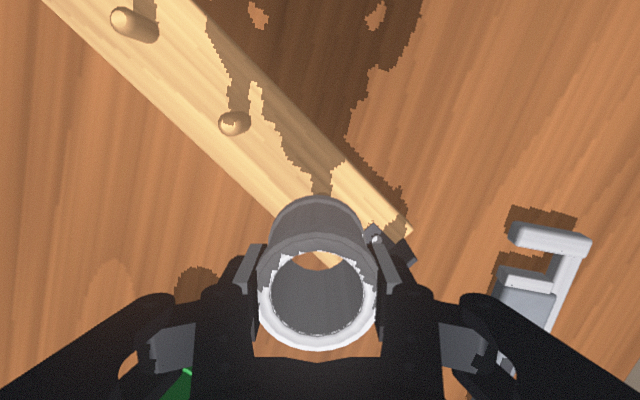

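The coupling sits above the lug-end peg, with the next pegs at (235,123) and (130,22). Lowering to the same height as at the pick.

Request:
jog_arm --pt "0.004 0.05 0.012 0 0.4" --pt "0.004 0.12 0.012 0 0.4" --pt "0.004 0.18 0.012 0 0.4" --pt "0.004 0.21 0.012 0 0.4" --pt "0.004 0.225 0.012 0 0.4"

```text
t: 5.95
tool_pos: [0.6574, 0.1322, 0.0445]
tcp_rot: [-1.345, 0.991, -0.985]
contact_force: [-0.1, -0.1, -1.2]
grip_width: 0.0421
```

Request:
jog_arm --pt "0 0 0 0 0.4" --pt "0 0 0 0 0.4"

```text
t: 6.12
tool_pos: [0.6579, 0.1319, 0.0454]
tcp_rot: [-1.344, 0.99, -0.985]
contact_force: [0.3, -1.0, -2.4]
grip_width: 0.0419
```

```bash
python3 -c "
from h import *
go(.6575,.1335,.0425,17)
s=r.state();print(s['contact_force'])
s=snapshot('scene');cv2.imwrite('pics/s3.png',cv2.resize(s['color'][150:290,340:520],(800,622),interpolation=cv2.INTER_CUBIC)[:600,:,::-1])"
```

```text
t 6.12 pos [0.6579 0.1319 0.0454] jaw 17.1 shift [-0.0054  0.0097  0.0003] turn 0.0005 q6 -0.15 w 0.0419
[ 0.26047654 -0.98388539 -2.35433135]
```

View pics/s3.png

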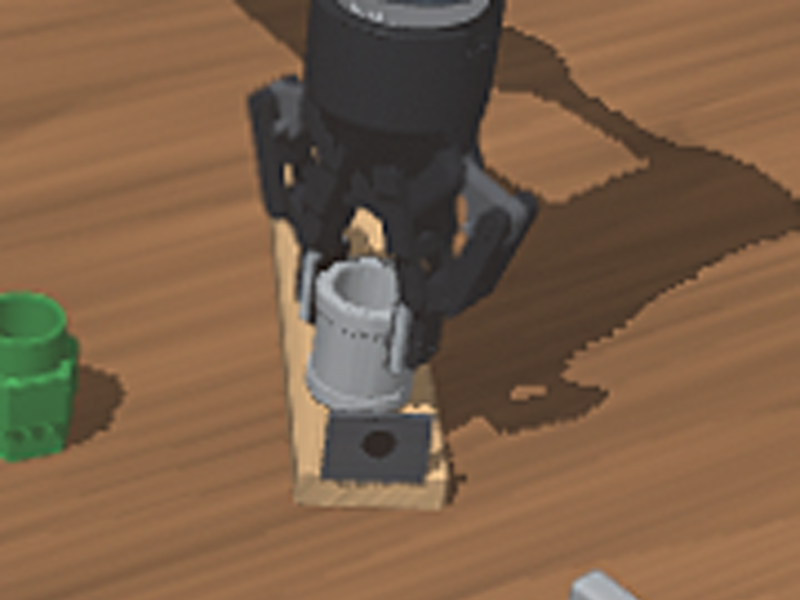

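Scene view: the coupling is over the peg and upright, just above the board. I'll lower it a few mm more, then release.

Request:
jog_arm --pt "-0.004 0.012 0 0 0.4" --pt "-0.004 0.016 0 0 0.4" --pt "-0.004 0.016 0 0 -0.8" --pt "-0.004 0.016 0 0 -0.8" --pt "-0.004 0.016 0 0 -0.8"

```text
t: 6.58
tool_pos: [0.6582, 0.1334, 0.0421]
tcp_rot: [-1.343, 0.988, -0.986]
contact_force: [-0.2, -0.1, -0.4]
grip_width: 0.0759
```

Request:
jog_arm --pt "0 0 0 0 -0.8" --pt "0 0 0 0 -0.8" --pt "0 -0.12 0 0 -0.8" --pt "0 -0.25 0 0 -1" --pt "0 -0.42 0 0 -1"

```text
t: 7.0
tool_pos: [0.6578, 0.1338, 0.1583]
tcp_rot: [-1.345, 0.991, -0.985]
contact_force: [1.1, 0.1, -0.4]
grip_width: 0.0856
```

```bash
python3 -c "
from h import *
go(.5133,-.2348,.17,17)"
```

```text
t 7.0 pos [0.6578 0.1338 0.1583] jaw 17.1 shift [ 1.0325 -0.0286 -0.8221] turn 0.0006 q6 -0.15 w 0.0856
```

Request:
jog_arm --pt "0.52 -0.02 -0.41 0 -1" --pt "0.52 -0.02 -0.41 0 -1" --pt "0.52 -0.02 -0.41 0 -1" --pt "0.52 -0.02 -0.41 0 -1" --pt "0.52 -0.02 -0.41 0 -1"

```text
t: 7.42
tool_pos: [0.585, -0.054, 0.1664]
tcp_rot: [-1.346, 0.991, -0.986]
contact_force: [0.2, -0.1, 0.2]
grip_width: 0.0852
```

Request:
jog_arm --pt "0.51 0 -0.41 0 -1" --pt "0.51 0 -0.41 0 -1" --pt "0.51 0 -0.41 0 -1" --pt "0.51 0 -0.41 0 -1" --pt "0.51 0 -0.41 0 -1"

```text
t: 7.83
tool_pos: [0.5108, -0.239, 0.1685]
tcp_rot: [-1.346, 0.991, -0.988]
contact_force: [-0.2, 0.3, 0.7]
grip_width: 0.0852
```

```bash
python3 meas.py | grep -v peg; python3 -c "
from h import *
go(.5133,-.2348,.04,17)"
```

```text
wood 4017 z 0.0192 ((573.3765258789062, 181.4486846923828), (65.38209533691406, 311.898193359375), 61.85843276977539)
steel 2256 z 0.019 ((535.4503784179688, -193.66722106933594), (255.09197998046875, 65.04399108886719), 62.58177185058594)
t 7.88 pos [ 0.5089 -0.2436  0.1684] jaw 16.7 shift [-0.0271  0.4276  0.0276] turn -0.0015 q6 -0.79 w 0.0851
  return _methods._mean(a, axis=axis, dtype=dtype,
  ret = ret.dtype.type(ret / rcount)
Traceback (most recent call last):
  File "meas.py", line 14, in <module>
    P=(W[m][:,:2]*1000).astype(np.float32); print(n,m.sum(),np.median(z[m]).round(4),np.round(cv2.minEnclosingCircle(P)[0],1),round(cv2.minEnclosingCircle(P)[1],1), 'ell',np.round(cv2.fitEllipse(cv2.convexHull(P))[0],1))
                                                                                                                                                                                    ~~~~~~~~~~~~~~^^^^^^^^^^^^^^^^^^^
cv2.error: OpenCV(4.12.0) /io/opencv/modules/imgproc/src/shapedescr.cpp:356: error: (-215:Assertion failed) n >= 0 && (depth == CV_32F || depth == CV_32S) in function 'fitEllipseNoDirect'
```

Request:
jog_arm --pt "-0.027 0.05 0.027 0 -1" --pt "-0.027 0.18 0.027 0 -1" --pt "-0.027 0.3 0.027 0 -1" --pt "-0.027 0.39 0.027 0 -1" --pt "-0.027 0.42 0.027 0 -1"

```text
t: 8.3
tool_pos: [0.5106, -0.2334, 0.0368]
tcp_rot: [-1.349, 1.001, -0.986]
contact_force: [0.3, 0.4, -0.8]
grip_width: 0.0854
```

Request:
jog_arm --pt "0 0 0 0 0.5" --pt "0 0 0 0 0.5" --pt "0 0 0 0 0.5" --pt "0 0 0 0 0.5" --pt "0 0 0 0 0.5" --newtons 40

```text
t: 8.72
tool_pos: [0.512, -0.2339, 0.0396]
tcp_rot: [-1.348, 0.998, -0.989]
contact_force: [-0.3, 0.0, 4.5]
grip_width: 0.0365
```

Request:
jog_arm --pt "0 0 0 0 0.5" --pt "0 -0.1 0 0 0.5" --pt "0 -0.2 0 0 0.5" --pt "0 -0.33 0 0 0.5" --pt "0 -0.43 0 0 0.5"

```text
t: 9.13
tool_pos: [0.5139, -0.2329, 0.1718]
tcp_rot: [-1.348, 0.996, -0.991]
contact_force: [1.3, -0.8, 0.4]
grip_width: 0.0366
```

```bash
python3 -c "
from h import *
go(.591,.170,.17,17)
s=snapshot('wrist');save(s,'w4')"
```

```text
t 9.13 pos [ 0.5139 -0.2329  0.1718] jaw 16.7 shift [-1.2121 -0.0096  0.633 ] turn -0.0015 q6 -0.77 w 0.0366
```

View pics/w4.png

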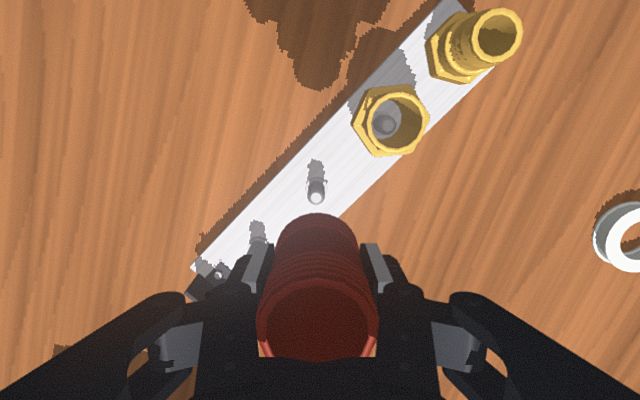

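Nipple held upright, its peg at (316,190) now bare.

Request:
jog_arm --pt "-0.6 0 0.316 0 0.5" --pt "-0.6 0 0.316 0 0.5" --pt "-0.6 0 0.316 0 0.5" --pt "-0.6 0 0.316 0 0.5" --pt "-0.6 0 0.316 0 0.5"

```text
t: 9.6
tool_pos: [0.5551, -0.0319, 0.177]
tcp_rot: [-1.345, 0.986, -1.0]
contact_force: [0.5, 0.4, 0.0]
grip_width: 0.0366
```

Request:
jog_arm --pt "-0.6 0 0.312 0 0.5" --pt "-0.6 0 0.312 0 0.5" --pt "-0.6 0 0.312 0 0.5" --pt "-0.6 0 0.312 0 0.5" --pt "-0.6 0 0.312 0 0.5"

```text
t: 10.02
tool_pos: [0.5929, 0.1699, 0.1745]
tcp_rot: [-1.344, 0.985, -1.0]
contact_force: [0.9, -0.3, -0.7]
grip_width: 0.0367
```

Request:
jog_arm --pt "0 0 0 0 0.5"

```text
t: 10.1
tool_pos: [0.5928, 0.1766, 0.1737]
tcp_rot: [-1.344, 0.981, -0.993]
contact_force: [-0.4, -0.6, -1.4]
grip_width: 0.0362
```

```bash
python3 -c "
from h import *
go(.590,.173,.0395,17)"
```

```text
t 10.1 pos [0.5928 0.1766 0.1737] jaw 17.1 shift [ 0.004   0.4473 -0.0112] turn 0.0008 q6 -0.06 w 0.0362
```

Request:
jog_arm --pt "0.004 0.03 -0.011 0 0.5" --pt "0.004 0.12 -0.011 0 0.5" --pt "0.004 0.2 -0.011 0 0.5" --pt "0.004 0.27 -0.011 0 0.5" --pt "0.004 0.27 -0.011 0 0.5"

```text
t: 10.52
tool_pos: [0.587, 0.1716, 0.0862]
tcp_rot: [-1.352, 0.988, -0.99]
contact_force: [-0.9, -0.3, -1.7]
grip_width: 0.0366
```

```bash
python3 -c "
from h import *
go(.590,.173,.0395,17)"
```

```text
t 10.52 pos [0.587  0.1716 0.0862] jaw 17.1 shift [-0.0031  0.1556  0.0129] turn 0.0004 q6 -0.06 w 0.0366
```

Request:
jog_arm --pt "-0.003 0.04 0.01 0 0.5" --pt "-0.003 0.08 0.01 0 0.5" --pt "-0.003 0.12 0.01 0 0.5" --pt "-0.003 0.145 0.01 0 0.5" --pt "-0.003 0.153 0.01 0 0.5"

```text
t: 10.93
tool_pos: [0.5888, 0.1724, 0.0396]
tcp_rot: [-1.353, 0.989, -0.99]
contact_force: [-2.3, -0.9, 4.1]
grip_width: 0.0365
```

Request:
jog_arm --pt "0 0.0 0 0 0.5" --pt "0 0.0 0 0 0.5"

```text
t: 11.1
tool_pos: [0.5891, 0.1724, 0.0399]
tcp_rot: [-1.352, 0.989, -0.99]
contact_force: [-0.9, 0.2, -0.1]
grip_width: 0.0365
```

Request:
jog_arm --pt "0 0.003 0 0 -0.8" --pt "0 0.003 0 0 -0.8" --pt "0 0.003 0 0 -0.8" --pt "0 0.0 0 0 -0.8" --pt "0 0 0 0 -0.8"

```text
t: 11.52
tool_pos: [0.5893, 0.1725, 0.0403]
tcp_rot: [-1.352, 0.988, -0.99]
contact_force: [0.3, -0.0, 0.2]
grip_width: 0.0765
```

Request:
jog_arm --pt "0 -0.1 0 0 -0.8" --pt "0 -0.22 0 0 -0.8" --pt "0 -0.34 0 0 -1" --pt "0 -0.44 0 0 -1" --pt "0 -0.44 0 0 -1"

```text
t: 11.93
tool_pos: [0.593, 0.175, 0.1817]
tcp_rot: [-1.341, 0.98, -0.996]
contact_force: [0.3, 0.1, 1.0]
grip_width: 0.0851
```

Request:
jog_arm --pt "0.44 0 -0.14 0 -1" --pt "0.44 0 -0.14 0 -1" --pt "0.44 0 -0.14 0 -1" --pt "0.44 0 -0.14 0 -1" --pt "0.44 0 -0.14 0 -1"

```text
t: 12.35
tool_pos: [0.5918, 0.033, 0.1836]
tcp_rot: [-1.34, 0.982, -1.001]
contact_force: [0.3, 1.1, 0.5]
grip_width: 0.0857
```

Request:
jog_arm --pt "0.42 0 -0.14 0 -1" --pt "0.42 0 -0.14 0 -1" --pt "0.42 0 -0.14 0 -1" --pt "0.42 0 -0.14 0 -1" --pt "0.42 0 -0.14 0 -1"

```text
t: 12.77
tool_pos: [0.5879, -0.1019, 0.1847]
tcp_rot: [-1.339, 0.985, -1.003]
contact_force: [-0.0, -0.0, -0.1]
grip_width: 0.0855
```

```bash
python3 -c "
from h import *
go(.5846,-.1028,.055,17)
s=snapshot('wrist');save(s,'w5')"
```

```text
t 12.77 pos [ 0.5879 -0.1019  0.1847] jaw 16.6 shift [-0.0056  0.4321 -0.0122] turn -0.0023 q6 -0.51 w 0.0855
```

View pics/w5.png

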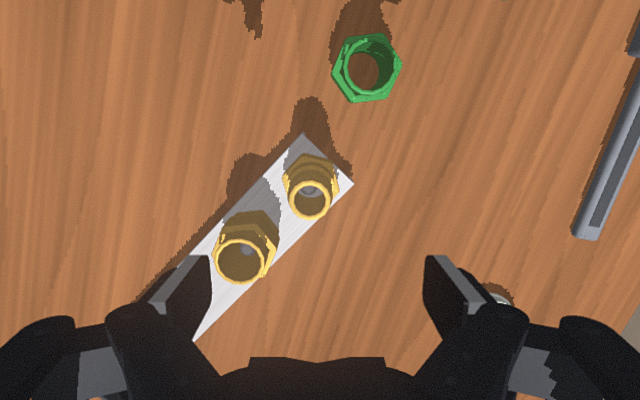

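Wrist view: hose tail at (312,198), union at (242,260), green look-alike at (367,68), which I'm leaving. Descending onto the spout.

Request:
jog_arm --pt "-0.005 0.05 -0.012 0 -1" --pt "-0.005 0.17 -0.012 0 -1" --pt "-0.005 0.3 -0.012 0 -1" --pt "-0.005 0.39 -0.012 0 -1" --pt "-0.005 0.425 -0.012 0 -1"

```text
t: 13.23
tool_pos: [0.5824, -0.0976, 0.0514]
tcp_rot: [-1.342, 0.989, -0.993]
contact_force: [-0.7, 0.4, -1.0]
grip_width: 0.0854
```

Request:
jog_arm --pt "0 0 0 0 0.6" --pt "0 0 0 0 0.6" --pt "0 0 0 0 0.6" --pt "0 0 0 0 0.6" --pt "0 0 0 0 0.6" --newtons 60

```text
t: 13.65
tool_pos: [0.5834, -0.0983, 0.056]
tcp_rot: [-1.342, 0.986, -0.997]
contact_force: [-1.2, -0.1, -1.2]
grip_width: 0.0277
```

```bash
python3 -c "
from h import *
go(.5846,-.1028,.055,17);print(r.state()['contact_force'])
s=snapshot('scene');cv2.imwrite('pics/s5.png',cv2.resize(s['color'][160:280,200:360],(800,600),interpolation=cv2.INTER_CUBIC)[:,:,::-1])"
```

```text
t 13.65 pos [ 0.5834 -0.0983  0.056 ] jaw 16.8 shift [ 0.0155  0.0034 -0.0004] turn -0.001 q6 -0.51 w 0.0277
[-1.20663515 -0.05541893 -1.18337318]
```

View pics/s5.png

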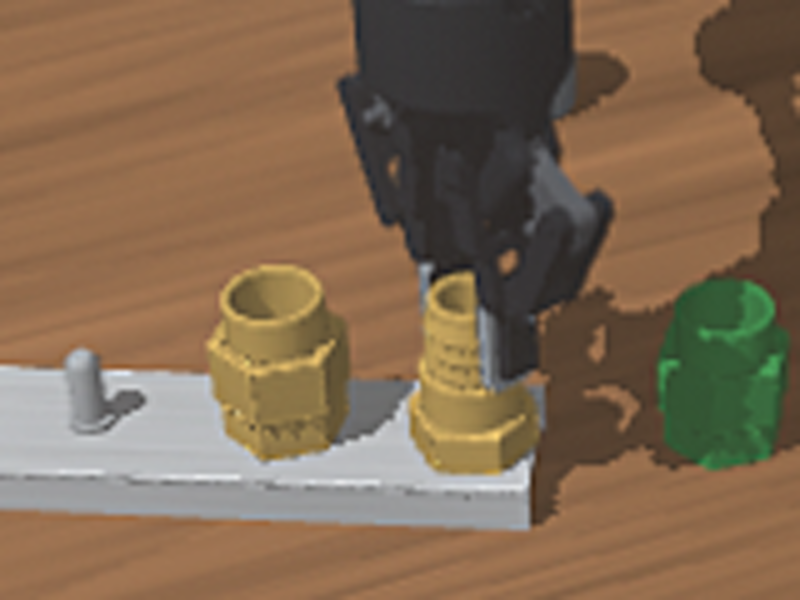

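Fingers grip the spout squarely, the hose tail still standing upright.

Request:
jog_arm --pt "0 -0.1 0 0 0.6" --pt "0 -0.2 0 0 0.6" --pt "0 -0.32 0 0 0.6" --pt "0 -0.43 0 0 0.6" --pt "0 -0.43 0 0 0.6"

```text
t: 14.12
tool_pos: [0.5865, -0.0978, 0.1961]
tcp_rot: [-1.334, 0.972, -1.009]
contact_force: [-0.0, -1.3, -0.4]
grip_width: 0.0278
```

Request:
jog_arm --pt "-0.61 0 -0.03 0 0.6" --pt "-0.61 0 -0.03 0 0.6" --pt "-0.61 0 -0.03 0 0.6" --pt "-0.61 0 -0.03 0 0.6" --pt "-0.61 0 -0.03 0 0.6"

```text
t: 14.53
tool_pos: [0.5237, 0.0792, 0.1945]
tcp_rot: [-1.331, 0.969, -1.006]
contact_force: [0.3, -0.5, -1.3]
grip_width: 0.0279
```

Request:
jog_arm --pt "-0.6 0 -0.03 0 0.6" --pt "-0.6 0 -0.03 0 0.6" --pt "-0.6 0 -0.03 0 0.6" --pt "-0.6 0 -0.03 0 0.6" --pt "-0.6 0 -0.03 0 0.6"

```text
t: 14.95
tool_pos: [0.4607, 0.2529, 0.1928]
tcp_rot: [-1.329, 0.967, -1.002]
contact_force: [-0.7, 0.5, -1.7]
grip_width: 0.0279
```

Request:
jog_arm --pt "0 0 0 0 0.6"

```text
t: 15.03
tool_pos: [0.4592, 0.2563, 0.1935]
tcp_rot: [-1.329, 0.964, -0.998]
contact_force: [-1.4, 0.0, -1.3]
grip_width: 0.0278
```

```bash
python3 -c "
from h import *
print(Ro.from_rotvec(r.state()['tcp_rot']).as_matrix()[:,1].round(3))
go(.4566,.2467,.056,17)
s=snapshot('wrist');save(s,'w6')"
```

```text
[ 0.021 -0.005 -1.   ]
t 15.03 pos [0.4592 0.2563 0.1935] jaw 17.4 shift [ 0.0226  0.4581 -0.0266] turn 0.0025 q6 0.15 w 0.0278
```

View pics/w6.png

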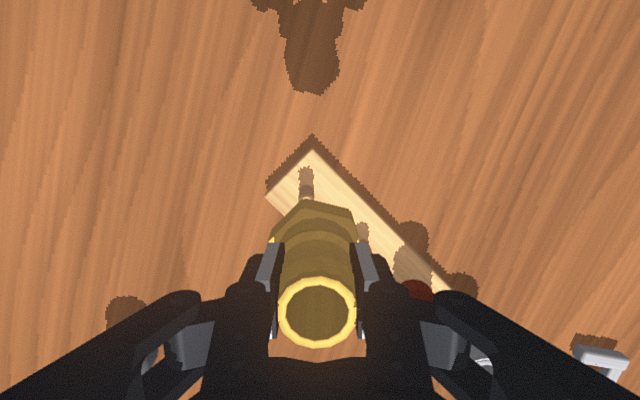

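Hose tail held upright, the far-end peg at (306,185) just ahead of it.

Request:
jog_arm --pt "0.022 0.03 -0.026 0 0.6" --pt "0.022 0.12 -0.026 0 0.6" --pt "0.022 0.22 -0.026 0 0.6" --pt "0.022 0.29 -0.026 0 0.6" --pt "0.022 0.3 -0.026 0 0.6"

```text
t: 15.5
tool_pos: [0.4549, 0.2438, 0.0993]
tcp_rot: [-1.335, 0.968, -0.999]
contact_force: [-1.1, -0.6, -2.8]
grip_width: 0.0279
```

```bash
python3 -c "
from h import *
go(.4566,.2467,.056,17)"
```

```text
t 15.5 pos [0.4549 0.2438 0.0993] jaw 17.3 shift [-0.0096  0.1442  0.0064] turn 0.0017 q6 0.13 w 0.0279
```

Request:
jog_arm --pt "-0.008 0.04 0.005 0 0.6" --pt "-0.008 0.08 0.005 0 0.6" --pt "-0.008 0.11 0.005 0 0.6" --pt "-0.008 0.133 0.005 0 0.6" --pt "-0.008 0.14 0.005 0 0.6"

```text
t: 15.92
tool_pos: [0.4561, 0.2458, 0.0562]
tcp_rot: [-1.336, 0.969, -0.998]
contact_force: [0.3, 1.0, -2.8]
grip_width: 0.0278
```

Request:
jog_arm --pt "0 0.005 0 0 0.6" --pt "0 0.005 0 0 0.6"

```text
t: 16.08
tool_pos: [0.4566, 0.2461, 0.0559]
tcp_rot: [-1.334, 0.968, -0.999]
contact_force: [-0.3, 0.2, 0.5]
grip_width: 0.0274
```

Request:
jog_arm --pt "0 0 0 0 -0.8" --pt "0 0 0 0 -0.8" --pt "0 0 0 0 -0.8" --pt "0 0 0 0 -0.8" --pt "0 0 0 0 -0.8"

```text
t: 16.5
tool_pos: [0.4567, 0.2462, 0.0562]
tcp_rot: [-1.334, 0.968, -0.999]
contact_force: [0.5, 0.6, 0.6]
grip_width: 0.0768
```

Request:
jog_arm --pt "0 -0.1 0 0 -0.8" --pt "0 -0.22 0 0 -0.8" --pt "0 -0.34 0 0 -1" --pt "0 -0.4 0 0 -1" --pt "0 -0.4 0 0 -1"

```text
t: 16.92
tool_pos: [0.4566, 0.2482, 0.1825]
tcp_rot: [-1.325, 0.963, -1.001]
contact_force: [0.8, 0.2, 0.6]
grip_width: 0.0853
```

Request:
jog_arm --pt "0.68 0 -0.05 0 -1" --pt "0.68 0 -0.05 0 -1" --pt "0.68 0 -0.05 0 -1" --pt "0.68 0 -0.05 0 -1" --pt "0.68 0 -0.05 0 -1"

```text
t: 17.33
tool_pos: [0.5028, 0.0468, 0.1838]
tcp_rot: [-1.326, 0.963, -1.001]
contact_force: [1.5, -0.6, 0.9]
grip_width: 0.0854
```

Request:
jog_arm --pt "0.6 0 -0.05 -0.2 -1" --pt "0.6 0 -0.05 -0.2 -1" --pt "0.6 0 -0.05 -0.2 -1" --pt "0.6 0 -0.05 -0.2 -1" --pt "0.6 0 -0.05 -0.2 -1"

```text
t: 17.75
tool_pos: [0.5419, -0.1322, 0.1845]
tcp_rot: [-1.5, 0.516, -0.555]
contact_force: [-0.9, 0.6, -0.5]
grip_width: 0.0857
```

```bash
python3 -c "
from h import *
go(.5477,-.1649,.13,57)
s=snapshot('wrist');save(s,'w7')"
```

```text
t 17.75 pos [ 0.5419 -0.1322  0.1845] jaw 50.8 shift [ 0.08    0.1825 -0.0741] turn -0.0345 q6 -1.19 w 0.0857
```

View pics/w7.png

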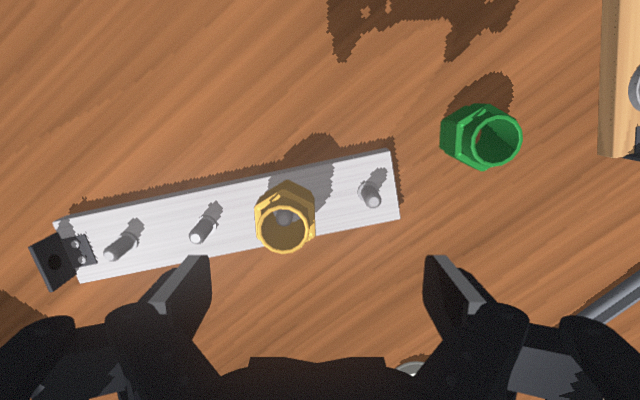

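Wrist view: the brass union at (285,220) stands alone on the steel rack, its side flats nearly square to the jaws. The green look-alike is at (485,135).

Request:
jog_arm --pt "0.08 0.0 -0.074 -0.03 -1" --pt "0.08 0 -0.074 -0.03 -1" --pt "0.08 0.1 -0.074 -0.03 -1" --pt "0.08 0.18 -0.074 -0.03 -1" --pt "0.08 0.18 -0.074 -0.03 -1"

```text
t: 18.22
tool_pos: [0.5454, -0.1685, 0.1232]
tcp_rot: [-1.523, 0.446, -0.468]
contact_force: [-0.8, 0.2, -0.9]
grip_width: 0.0854
```

```bash
python3 -c "
from h import *
go(.5477,-.1649,.036,57)"
```

```text
t 18.22 pos [ 0.5454 -0.1685  0.1232] jaw 56.6 shift [-0.0043  0.2906  0.0133] turn -0.0023 q6 -1.35 w 0.0854
```

Request:
jog_arm --pt "-0.004 0.07 0.013 0 -1" --pt "-0.004 0.15 0.013 0 -1" --pt "-0.004 0.23 0.013 0 -1" --pt "-0.004 0.28 0.013 0 -1" --pt "-0.004 0.285 0.013 0 -1"

```text
t: 18.63
tool_pos: [0.5457, -0.1638, 0.0342]
tcp_rot: [-1.522, 0.451, -0.463]
contact_force: [-0.1, 0.5, -1.4]
grip_width: 0.0858
```

Request:
jog_arm --pt "0 0 0 0 0.4" --pt "0 0 0 0 0.4" --pt "0 0 0 0 0.4" --pt "0 0 0 0 0.4" --pt "0 0 0 0 0.4" --newtons 60

```text
t: 19.05
tool_pos: [0.547, -0.1642, 0.0367]
tcp_rot: [-1.522, 0.448, -0.466]
contact_force: [-0.5, 0.4, 5.0]
grip_width: 0.0462
```

Request:
jog_arm --pt "0 0 0 0 0.4" --pt "0 -0.1 0 0 0.4" --pt "0 -0.2 0 0 0.4" --pt "0 -0.33 0 0 0.4" --pt "0 -0.43 0 0 0.4"

```text
t: 19.47
tool_pos: [0.5453, -0.1636, 0.1676]
tcp_rot: [-1.522, 0.448, -0.467]
contact_force: [0.5, -1.2, -2.4]
grip_width: 0.046
```

```bash
python3 -c "
from h import *
print(Ro.from_rotvec(r.state()['tcp_rot']).as_matrix().round(3))
go(.5242,.2069,.17,62)
s=snapshot('wrist');save(s,'w8')"
```

```text
[[ 0.834  0.011  0.551]
 [-0.551 -0.004  0.834]
 [ 0.011 -1.     0.003]]
t 19.47 pos [ 0.5453 -0.1636  0.1676] jaw 56.6 shift [-0.7393 -0.0132  0.9918] turn -0.0302 q6 -1.34 w 0.046
```

View pics/w8.png

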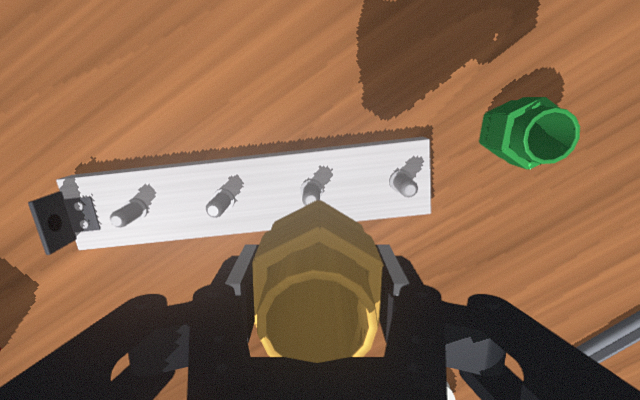

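Union held on its flats, 46 mm grip.

Request:
jog_arm --pt "-0.37 -0.02 0.5 0 0.4" --pt "-0.37 -0.02 0.5 0 0.4" --pt "-0.37 -0.02 0.5 0 0.4" --pt "-0.37 -0.02 0.5 0 0.4" --pt "-0.37 -0.02 0.5 0 0.4"

```text
t: 19.93
tool_pos: [0.5367, 0.0263, 0.1796]
tcp_rot: [-1.521, 0.438, -0.472]
contact_force: [-0.1, -0.1, -2.8]
grip_width: 0.0464
```

Request:
jog_arm --pt "-0.36 0 0.48 -0.03 0.4" --pt "-0.36 0 0.48 -0.03 0.4" --pt "-0.36 0 0.48 -0.03 0.4" --pt "-0.36 0 0.48 -0.03 0.4" --pt "-0.36 0 0.48 -0.03 0.4"

```text
t: 20.35
tool_pos: [0.5239, 0.2107, 0.1774]
tcp_rot: [-1.536, 0.363, -0.393]
contact_force: [-0.5, -1.0, -2.9]
grip_width: 0.0466
```

Request:
jog_arm --pt "0 0 0 0 0.4"

```text
t: 20.43
tool_pos: [0.5228, 0.2144, 0.1764]
tcp_rot: [-1.536, 0.361, -0.388]
contact_force: [0.4, -1.3, -2.9]
grip_width: 0.0464
```

```bash
python3 -c "
from h import *
go(.5237,.2074,.075,62)
s=snapshot('wrist');save(s,'w9')"
```

```text
t 20.43 pos [0.5228 0.2144 0.1764] jaw 62.6 shift [ 0.008   0.338  -0.0215] turn 0.0034 q6 -0.76 w 0.0464
```

View pics/w9.png

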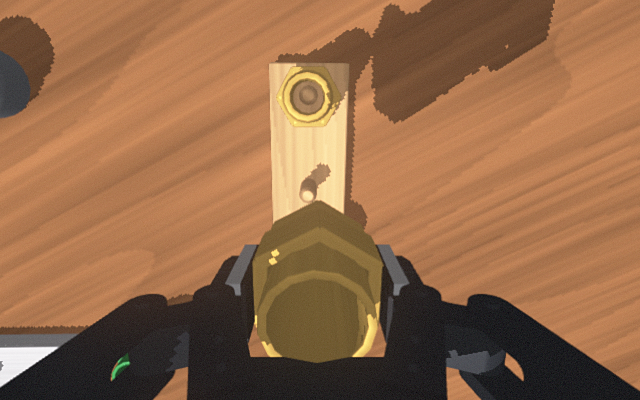

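The hose tail is seated on its peg at (306,96); the union's peg is at (308,190). A 6 mm sideways correction, then down.

Request:
jog_arm --pt "0.008 0.03 -0.021 0 0.4" --pt "0.008 0.12 -0.021 0 0.4" --pt "0.008 0.22 -0.021 0 0.4" --pt "0.008 0.3 -0.021 0 0.4" --pt "0.008 0.3 -0.021 0 0.4"

```text
t: 20.9
tool_pos: [0.5202, 0.2029, 0.0784]
tcp_rot: [-1.543, 0.372, -0.383]
contact_force: [-2.3, 1.1, -4.7]
grip_width: 0.0464
```

```bash
python3 -c "
from h import *
go(.5237,.2074,.037,62)"
```

```text
t 20.9 pos [0.5202 0.2029 0.0784] jaw 62.5 shift [0.0024 0.1378 0.0193] turn 0.0025 q6 -0.77 w 0.0464
```

Request:
jog_arm --pt "0.002 0.04 0.015 0 0.4" --pt "0.002 0.07 0.015 0 0.4" --pt "0.002 0.1 0.015 0 0.4" --pt "0.002 0.125 0.015 0 0.4" --pt "0.002 0.137 0.015 0 0.4"

```text
t: 21.32
tool_pos: [0.5229, 0.2061, 0.0366]
tcp_rot: [-1.543, 0.372, -0.382]
contact_force: [-7.7, -3.3, 27.6]
grip_width: 0.0463
```

Request:
jog_arm --pt "0 0.004 0 0 0.4" --pt "0 0.004 0 0 0.4"

```text
t: 21.48
tool_pos: [0.5234, 0.2062, 0.0368]
tcp_rot: [-1.543, 0.371, -0.383]
contact_force: [-2.2, -0.9, 2.5]
grip_width: 0.0468
```

Seated. Opening and lifting clear, then a final check.

Request:
jog_arm --pt "0 0 0 0 -0.8" --pt "0 0 0 0 -0.8" --pt "0 0 0 0 -0.8" --pt "0 0 0 0 -0.8" --pt "0 0 0 0 -0.8"

```text
t: 21.9
tool_pos: [0.5236, 0.2063, 0.037]
tcp_rot: [-1.542, 0.371, -0.384]
contact_force: [-0.2, -0.4, 0.2]
grip_width: 0.0766
```

Request:
jog_arm --pt "0 -0.1 0 0 -0.8" --pt "0 -0.22 0 0 -0.8" --pt "0 -0.36 0 0 -1" --pt "0 -0.46 0 0 -1" --pt "0 -0.5 0 0 -1"

```text
t: 22.32
tool_pos: [0.5241, 0.2079, 0.1935]
tcp_rot: [-1.538, 0.364, -0.389]
contact_force: [1.2, 0.4, 0.6]
grip_width: 0.0855
```

Request:
jog_arm --pt "-0.5 0 0.4 0 -1" --pt "-0.5 0 0.4 0 -1" --pt "-0.5 0 0.4 0 -1" --pt "-0.5 0 0.4 0 -1" --pt "-0.5 0 0.4 0 -1"

```text
t: 22.73
tool_pos: [0.4445, 0.3867, 0.191]
tcp_rot: [-1.538, 0.364, -0.386]
contact_force: [0.1, -0.6, 0.3]
grip_width: 0.0858
```

Run:
```python
from h import *
go(.5,.3,.2)
s=snapshot('top');W=world(s);z=W[...,2]
t=np.radians(-28.03);ey=np.array([np.cos(t),np.sin(t)]);ex=np.array([ey[1],-ey[0]]);o=np.array([.5573,.1893])
for n,y,h in(('coup',.1125,.074),('nip',.0375,.086),('uni',-.0375,.082),('hose',-.1125,.088)):
    p=o+y*ey
    m=(np.hypot(W[...,0]-p[0],W[...,1]-p[1])<.035)&(abs(z-h)<.005)
    if m.sum()<5: print(n,'none');continue
    c,rad=cv2.minEnclosingCircle((W[m][:,:2]*1000).astype(np.float32));d=np.array(c)/1000-o
    print(n,m.sum(),'z',np.median(z[m]).round(4),'rad',round(rad,1),'x',(d@ex).round(4),'y-peg',(d@ey-y).round(4))
cv2.imwrite('pics/fin.png',cv2.resize(s['color'][60:310,120:520],(800,500),interpolation=cv2.INTER_CUBIC)[:,:,::-1])
```

```text
t 22.73 pos [0.4445 0.3867 0.191 ] jaw 62.6 shift [ 0.2978 -0.0265 -0.1713] turn 0 q6 -0.43 w 0.0858
coup 245 z 0.0729 rad 24.0 x -0.0001 y-peg 0.0032
nip 127 z 0.0843 rad 20.2 x 0.0013 y-peg 0.0013
uni 119 z 0.0807 rad 19.6 x 0.0004 y-peg 0.001
hose 97 z 0.0869 rad 15.2 x -0.001 y-peg 0.001
```

View pics/fin.png

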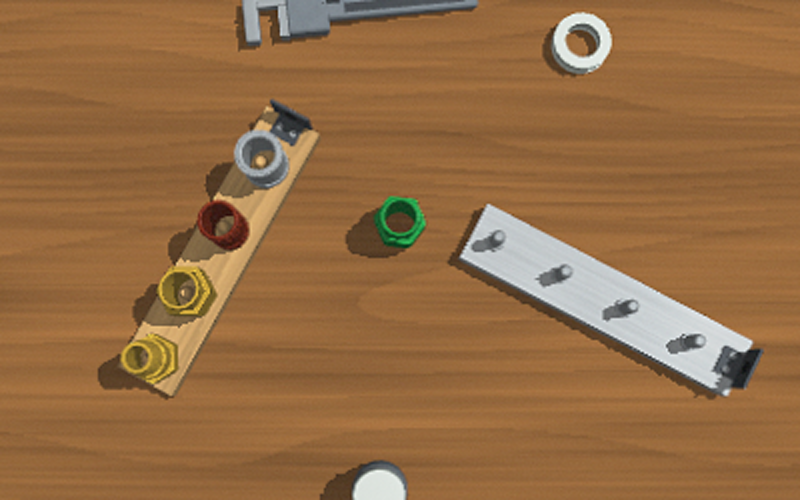

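All four are seated within about 3 mm of their pegs, in the right order from the lug, with the arm clear. Handing in.

```bash
python3 -c "
from h import *
print(workorder.hand_in())"
```

```text
the job is handed in; nothing more can be done
None
```

I moved all four fittings to the wooden rack in the same order from its lug (coupling, nipple, union, hose tail) and handed the job in at about 23 s. No verdict was reported.

The last top-camera check showed:

| Fitting | Across the rack (mm from peg) | Along the rack (mm from peg) | Top height (mm) | Expected top height (mm) |
|---|---|---|---|---|
| Coupling | -0.1 | 3.2 | 72.9 | 74 |
| Nipple | 1.3 | 1.3 | 84.3 | 86 |
| Union | 0.4 | 1.0 | 80.7 | 82 |
| Hose tail | -1.0 | 1.0 | 86.9 | 88 |

- **Heights:** All read 1 to 2 mm low, as they did on the steel rack before the move, so this is camera calibration. They are seated on the board.
- **Tilt:** I judged it from the picture only, where all four look upright. I did not measure the angle.
- **Other objects:** The arm kept clear of the jar, tape roll, wrench and green look-alike. I checked their places by eye only.
- **Contact:** The union met the board with a brief 28 N push, under the limits. The gripper was open and clear of everything at hand-in.

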